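# Show the vial to the camera through the mirror

## Task

Stand the small brown vial upright in the round seat and let go of it. Then turn the mirror in front of the camera until the vial appears in the middle of the camera's view, that is, until the mirror's geared pointer points at the vial. Finish while still holding the mirror at that angle (it springs back if released), and leave the petri dish, the slide case and the tape roll where they are.

Things in the scene. Friction and masses are not known exactly. Their poses are not given: they have to be found in the camera images.
- vial_center (a point): Small brown bottle with a black cap, standing upright: 23 mm across, 57 mm tall, about 40 g. The point is its centre, half-way up (28 mm above its foot); z is its long axis.
- seat_floor (a point): Fixed low round seat for the vial: a flange 68 mm across and 4 mm thick with an open cup on it, 43 mm outside, 33 mm inside, rim 17 mm above the bench. The point is the centre of the cup's floor, 6 mm above the bench; z points up. A seated vial has its centre 28 to 29 mm above this point.
- camera_lens (a point): Front of the lens of the fixed small black camera (body 42 x 50 x 40 mm), on the rail 117 mm from the mirror's axis, 45 mm above the bench. The camera looks along this frame's +y, level, straight at the mirror's axis.
- mirror (a joint): Angle of the mirror about its vertical axis, rad. 0 (spring rest, against a stop): the mirror faces the camera squarely. It grows clockwise seen from above, to 1.4. The line of sight that leaves the mirror turns by twice this angle, clockwise, away from the direction mirror-to-camera. A spring drives it back to 0, with 0.015 N m at 0, 0.03 at 0.5 and 0.045 at 1.0 rad.
- mirror_grip (a point): Centre of the flat upright grip on top of the mirror, on the mirror's vertical axis, 102 mm above the bench: a block 44 mm long (this frame's x, parallel to the mirror's face), 14 mm thick (y), 32 mm tall (86 to 118 mm above the bench). The mirror, a silvered plate 59 mm wide in a dark frame, hangs below it, from 19 to 75 mm above the bench, and faces this frame's -y. Below it are a disc of 132 mm diameter and the rail to the camera, 10 mm high.
- view_line (a point): Line along which the camera sees by way of the mirror: starts on the mirror's axis 45 mm above the bench and runs level along this frame's +x. The dark pointer under the mirror, 54 mm long, is geared two to one to the mirror and lies along this line: at mirror angle 0 it points to the camera. The vial appears in the middle of the picture when it stands on this line.
- petri_dish: Bystander: round clear dish 59 mm across, 15 mm tall, loose; origin at the centre of its underside.
- slide_case: Bystander: dark closed slide case 65 x 85 x 30 mm, loose; origin at the centre of its underside.
- tape: Bystander: tape roll lying flat, 100 mm across, 25 mm tall, loose; origin at the centre of its underside. Right behind it stands a fixed stereo microscope, over 0.3 m tall, its eyepieces reaching towards the robot, and another at the near left (centres about [0.71, -0.26] and [0.24, 0.47]): keep the arm clear of both, drawn in as it swings over from the right.
Mind the look-alikes: they are no part of the job. What is shaped like the part that bears seat_floor but red or turquoise is not meant.

How it is judged:
By the outcome, as a careful person would: the job done as asked, in the order asked, and still so for the second after the job is handed in, while the arm keeps its last pose, push and grip.
It also fails if it takes over 64 s, if anything falls off the work surface, if the arm or the gripper's body presses on something with over 40 N, if the wrist force passes 120 N, or if a joint passes its speed limit or range.

## Robot

A 6-joint arm with a two-finger parallel gripper is mounted at the origin on a cart in front of the work surface, level with it; the furniture and walls round the work are solid. World frame = base frame: x ahead of the robot, y to its left, z up, the work surface at z = 0. Lengths are in m, angles in rad, forces in N, time in s.
With the tool pointing down it reaches from about 0.25 to 0.725 m from the base axis. Payload 4 kg.
Tool frame: the origin (TCP) lies at the very end of the fingers, on their centre line; the grasp point (between the pads) lies 19 mm behind it; x points along the fingers, z is the direction in which the jaws open and shut, and the axes are right-handed (so a half turn about x gives the same grasp; the last joint's range is limited). The gripper opens to 85 mm and grips with 20 to 120 N. Pads are 22 mm wide; open, the fingers measure 114 mm over their backs; the gripper's body (76 mm by 85 mm) begins 54 mm behind the grasp point. The pads swing forward as they close: fully open they stand 13 mm farther back than shut.
Start: joints at [-1.169, 0.241, 0.005, 1.335, 0, 1.571], TCP at [0.196, -0.46, 0.231] pointing down, gripper open.
Joint ranges: [-2.72, 2.72], [-1.05, 1.87], [-1.09, 1.28], [-1.99, 2.15], [-1.42, 1.44], [-3.14, 3.14]. Speed limits (rad/s): [2.79, 2.79, 3.14, 3.14, 3.14, 3.14].

## Interface

Orientations are given as a unit quaternion [x, y, z, w].
In Python, from workcell import bot gives the robot as it stands.
- The arm moves only by the tool step_arm, never from a script. Its argument "series" is a list of rows, each an object of numbers: "x", "y", "z": the shift along the world's x, y, z in cm; "twist": the turn about the world's z in degrees; "jaw": the finger opening in cm, from 0 to 8.54. In form: [{"x": .., "y": .., "z": .., "twist": .., "jaw": ..}, ...]. A call has 1 to 10 rows; each row is the pose to reach, as a shift and turn from the pose measured when the call began; what a row does not reach only later rows make up. A row lasts 1/12 s, in which the tool goes at most 41.7 mm and 7.16 degrees, less where a joint would pass 70% of its speed; a pose out of reach is approached as far as the arm can. A call with a gripper value outside its range is refused whole. The fingers move at their own pace and stop on an object; the grip force is fixed at half the most. Time passes only in rows, so rows that repeat a pose let the fingers close. It gives the time, the measured TCP pose, the force and the opening at its end, in the units of the state.
- bot.get_obs(): the state, without advancing time (a new reading comes with each control period).
- bot.camera(name): name is "scene" or "side" or "wrist"; returns (picture, depth): 400x640x3 uint8, red, green, blue; 400x640 float32, m along the optical axis (not along the pixel's ray), 0 where there is no reading.
- bot.camera_info(name): a dict with "camera_matrix" (3x3 intrinsics, pixels), "R" (3x3) and "t" (3): a world point X has camera coordinates R X + t; the wrist camera has in their place "mount" (4x4, takes a point from camera to tool coordinates, whose origin is the TCP and whose axes are the tool frame's). Camera axes: x right, y down, z forward; pixel columns grow to the right and rows downward; lengths in m; the calibration is good to about 2 mm. A picture is of the moment at which its call begins: read the wrist's pose just before it. camera_info takes no time and is no camera call.
- bot.job_done(): hands the job in, once; it reports no verdict.
The state is a dict: "clock": time; "joint_pos": joint angles; "joint_vel": joint speeds; "tau": joint torques, N m; "eef_pos": TCP position; "tool_rot": TCP orientation; "ft_force": force on the tool from outside, world axes, zero at the start; "ft_torque": the same for the moment, N m; "grip_width": finger opening in m.
Only numpy, scipy, OpenCV 4.12 (cv2) and the standard library are available. Lean on these libraries where they do the work, as an engineer would, in place of code of your own. Each camera call takes 0.05 s, during which the arm holds its last target.

## Working session

There is one attempt and no reset: what is moved stays moved. The work goes in short steps, Python scripts to look and compute and a tool call to move; the robot and the scene stay as the last step left them, time stands still between calls to the robot, and variables do not carry over. Pictures are saved under pics/ and viewed, and the job is handed in when it is done.

Besides the shell and the picture viewer there is one more tool, called as name(argument=value, ...), one argument or row to a line, values as JSON. step_arm: Moves the arm, as the interface text tells. Its arguments: {"type":"object","properties":{"series":{"type":"array","items":{"type":"object","properties":{"x":{"type":"number"},"y":{"type":"number"},"z":{"type":"number"},"twist":{"type":"number"},"jaw":{"type":"number"}}}}},"required":["series"]}

```bash
mkdir -p pics; ls; python3 - <<'E'
from workcell import bot
import cv2,numpy as np
o=bot.get_obs();print({k:np.round(v,3) for k,v in o.items()})
for n in ["scene","side","wrist"]:
    im,d=bot.camera(n);cv2.imwrite(f"pics/{n}0.png",im[:,:,::-1]);np.save(f"pics/{n}0.npy",d)
    i=bot.camera_info(n);print(n,{k:np.round(v,4).tolist() for k,v in i.items()})
E
```

```text
pics
{'clock': np.float64(0.0), 'joint_pos': array([-1.169,  0.241,  0.004,  1.335,  0.   ,  1.571]), 'joint_vel': array([-0.001, -0.   , -0.001, -0.   , -0.001, -0.   ]), 'tau': array([ 1.0000e-03, -3.7232e+01,  2.5241e+01,  1.7000e-02,  0.0000e+00,
        0.0000e+00]), 'eef_pos': array([ 0.195, -0.46 ,  0.23 ]), 'tool_rot': array([ 0.391,  0.59 , -0.39 ,  0.589]), 'ft_force': array([ 0.629, -0.547,  0.569]), 'ft_torque': array([-0.003,  0.058, -0.001]), 'grip_width': np.float64(0.085)}
scene {'camera_matrix': [[517.6044, 0.0, 313.6824], [0.0, 517.6044, 199.3099], [0.0, 0.0, 1.0]], 'R': [[-0.524, -0.8517, 0.0014], [-0.5033, 0.3084, -0.8072], [0.6871, -0.4237, -0.5903]], 't': [0.3528, 0.3123, 1.2021]}
side {'camera_matrix': [[366.2001, 0.0, 319.1249], [0.0, 366.2001, 196.2755], [0.0, 0.0, 1.0]], 'R': [[-0.997, -0.0773, -0.0081], [-0.0369, 0.5626, -0.8259], [0.0684, -0.8231, -0.5637]], 't': [0.5333, 0.0425, 1.0017]}
wrist {'camera_matrix': [[349.4037, 0.0, 316.3033], [0.0, 349.4037, 197.9298], [0.0, 0.0, 1.0]], 'mount': [[0.0006, -0.2624, 0.965, -0.1432], [0.0, -0.965, -0.2624, 0.067], [1.0, 0.0002, -0.0005, 0.0], [0.0, 0.0, 0.0, 1.0]]}
```

View pics/scene0.png

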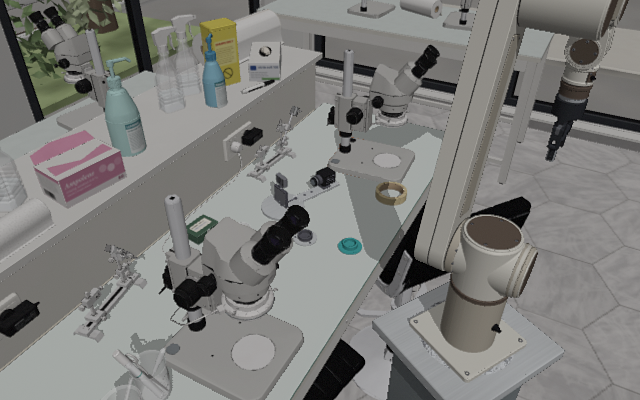

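View pics/side0.png

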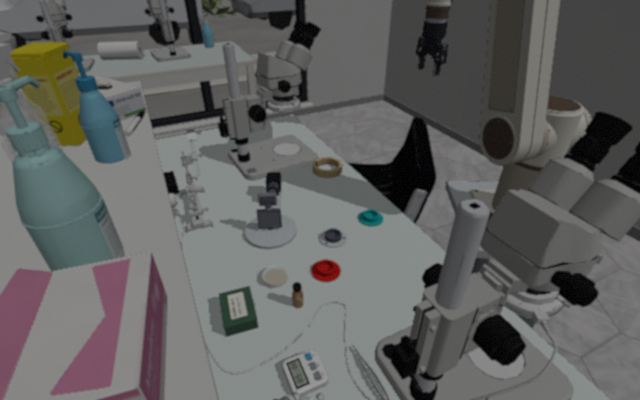

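View pics/wrist0.png

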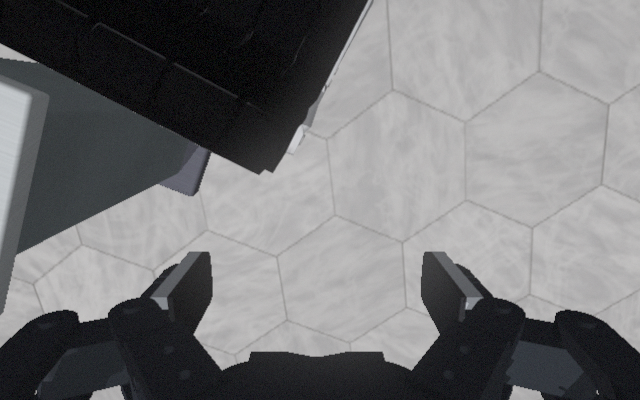

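The side view shows the brown vial at (298,294). There are three seats: grey/white at (333,237), red at (326,271) and turquoise at (371,217). The grey one is the target, since red and turquoise are ruled out. The mirror grip is at about (268,200), the camera at (273,182), the petri dish at (275,276), the slide case at (239,310) and the tape at (327,167). Next I'll enlarge this area to confirm, and measure.

```bash
cat > h.py <<'E'
import numpy as np,cv2
from workcell import bot
from scipy.spatial.transform import Rotation as Ro
def w2(n,obs=None):
    i=bot.camera_info(n);K=np.array(i["camera_matrix"])
    if n=="wrist":
        M=np.eye(4);M[:3,:3]=Ro.from_quat(obs["tool_rot"]).as_matrix();M[:3,3]=obs["eef_pos"]
        C=M@np.array(i["mount"]); return K,C[:3,:3],C[:3,3]
    R=np.array(i["R"]);t=np.array(i["t"]);return K,R.T,-R.T@t
def pts(d,n,obs=None):
    K,R,c=w2(n,obs);v,u=np.mgrid[0:400,0:640]
    P=np.stack([(u-K[0,2])/K[0,0]*d,(v-K[1,2])/K[1,1]*d,d],-1)@R.T+c
    P[d<=0]=np.nan;return P
def ray(n,u,v,z,obs=None):
    K,R,c=w2(n,obs);r=R@np.array([(u-K[0,2])/K[0,0],(v-K[1,2])/K[1,1],1]);return c+r*(z-c[2])/r[2]
def proj(n,X,obs=None):
    K,R,c=w2(n,obs);p=K@(R.T@(np.array(X)-c));return p[:2]/p[2]
E
python3 - <<'E'
from h import *
im=cv2.imread("pics/side0.png");d=np.load("pics/side0.npy");P=pts(d,"side")
cv2.imwrite("pics/side0c.png",cv2.resize(im[150:350,200:400],(800,800))[:600]); 
c=cv2.resize(im[160:340,200:400],None,fx=3.3,fy=3.3,interpolation=cv2.INTER_CUBIC);cv2.imwrite("pics/side0d.png",c)
for n,u,v in [("vialcap",298,286),("vial",298,296),("grey",333,237),("red",326,271),("turq",371,217),("grip",268,200),("camera",273,180),("petri",275,276),("case",239,310),("tape",327,167)]:
    print(n,np.round(P[v,u],3))
# mean of points by region
for n,(u0,u1,v0,v1,z0,z1) in dict(vialcap=(288,308,278,310,.02,.08),seat=(316,352,224,250,.0145,.025),seatfl=(316,352,224,250,.003,.008),grip=(255,290,190,215,.08,.13),cam=(262,286,168,195,.03,.09),disc=(240,300,215,250,.006,.02)).items():
    Q=P[v0:v1,u0:u1].reshape(-1,3);Q=Q[(Q[:,2]>z0)&(Q[:,2]<z1)];print(n,len(Q),np.round(Q.mean(0),4),np.round(Q.min(0),3),np.round(Q.max(0),3))
E
```

```text
vialcap [0.548 0.356 0.057]
vial [0.548 0.363 0.037]
grey [0.489 0.146 0.007]
red [0.499 0.263 0.006]
turq [0.391 0.057 0.006]
grip [0.646 0.136 0.104]
camera [ 0.665 -0.017  0.065]
petri [0.608 0.293 0.015]
case [0.658 0.398 0.029]
tape [ 0.525 -0.217 -0.002]
vialcap 199 [0.5496 0.3585 0.0419] [0.539 0.344 0.02 ] [0.562 0.365 0.06 ]
seat 77 [0.4887 0.1456 0.0165] [0.469 0.122 0.015] [0.509 0.167 0.019]
seatfl 233 [0.4894 0.1515 0.005 ] [0.447 0.108 0.003] [0.522 0.18  0.008]
grip 259 [0.6474 0.1347 0.1048] [0.627 0.123 0.081] [0.67  0.141 0.12 ]
cam 315 [ 0.6647 -0.019   0.0579] [ 0.646 -0.064  0.031] [0.69  0.017 0.067]
disc 1060 [0.6451 0.1465 0.0101] [0.583 0.068 0.006] [0.713 0.196 0.019]
```

View pics/side0d.png

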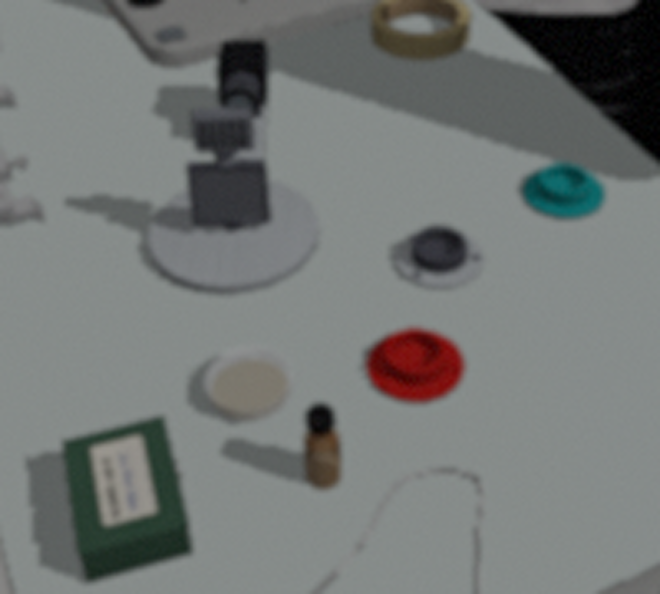

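The crop confirms it: the grey flange with the black cup at (333,237) is the seat, and the brown bottle with the black cap at (298,294) is the vial. Next I'll check the tool axes and how far the microscopes extend.

```bash
python3 - <<'E'
from h import *
o=bot.get_obs();R=Ro.from_quat(o["tool_rot"]).as_matrix();print(np.round(R,3),np.degrees(np.arctan2(R[1,2],R[0,2])))
for n in["side","scene"]:
    P=pts(np.load(f"pics/{n}0.npy"),n).reshape(-1,3)
    P=P[np.isfinite(P).all(1)]
    P=P[(P[:,2]>.08)&(P[:,2]<.5)&(P[:,0]>-.1)&(P[:,0]<.9)&(P[:,1]>-.5)&(P[:,1]<.65)]
    r=np.hypot(P[:,0],P[:,1]);a=np.degrees(np.arctan2(P[:,1],P[:,0]))
    for lo in range(-50,95,5):
        m=(a>=lo)&(a<lo+5)&(r>.15)
        if m.sum()>5:
            i=np.argsort(r[m])[3];print(n,lo,m.sum(),"rmin",r[m][i].round(3),"z",P[m][i,2].round(3),"zmax",P[m][:,2].max().round(3))
# grip top points: axis
P=pts(np.load("pics/side0.npy"),"side");Q=P[185:215,250:290].reshape(-1,3);Q=Q[(Q[:,2]>.114)&(Q[:,2]<.122)];print(len(Q),Q.mean(0));print(cv2.minAreaRect((Q[:,:2]*1000).astype(np.float32)))
Q=P[160:200,255:290].reshape(-1,3);Q=Q[(Q[:,2]>.061)&(Q[:,2]<.068)];print(len(Q),Q.mean(0));print(cv2.minAreaRect((Q[:,:2]*1000).astype(np.float32)))
E
```

```text
[[-0.001  0.92   0.391]
 [ 0.002  0.391 -0.92 ]
 [-1.     0.    -0.002]] -66.98026373325304
side -50 71 rmin 0.306 z 0.092 zmax 0.1
side -45 81 rmin 0.284 z 0.091 zmax 0.101
side -40 75 rmin 0.269 z 0.087 zmax 0.099
side -35 154 rmin 0.259 z 0.089 zmax 0.423
side -30 885 rmin 0.249 z 0.094 zmax 0.423
side -25 1262 rmin 0.238 z 0.09 zmax 0.366
side -20 1733 rmin 0.168 z 0.425 zmax 0.5
side -15 2518 rmin 0.158 z 0.409 zmax 0.499
side -10 567 rmin 0.151 z 0.292 zmax 0.5
side -5 467 rmin 0.15 z 0.408 zmax 0.499
side 0 53 rmin 0.861 z 0.089 zmax 0.137
side 5 351 rmin 0.845 z 0.08 zmax 0.241
side 10 763 rmin 0.64 z 0.117 zmax 0.241
side 15 989 rmin 0.85 z 0.239 zmax 0.241
side 20 1471 rmin 0.84 z 0.239 zmax 0.241
side 25 1855 rmin 0.836 z 0.226 zmax 0.49
side 30 12150 rmin 0.836 z 0.234 zmax 0.491
side 35 5287 rmin 0.84 z 0.239 zmax 0.339
side 40 8142 rmin 0.85 z 0.234 zmax 0.336
side 45 1252 rmin 0.792 z 0.133 zmax 0.318
side 50 569 rmin 0.544 z 0.215 zmax 0.226
side 55 8302 rmin 0.482 z 0.29 zmax 0.386
side 60 8548 rmin 0.426 z 0.367 zmax 0.372
side 65 8902 rmin 0.388 z 0.424 zmax 0.43
s
[... 794 characters left out ...]
in 0.836 z 0.238 zmax 0.341
scene 40 2987 rmin 0.847 z 0.239 zmax 0.339
scene 45 820 rmin 0.791 z 0.137 zmax 0.319
scene 50 135 rmin 0.789 z 0.182 zmax 0.196
scene 55 1834 rmin 0.582 z 0.237 zmax 0.389
scene 60 1704 rmin 0.425 z 0.248 zmax 0.373
scene 65 2589 rmin 0.374 z 0.414 zmax 0.43
scene 70 3343 rmin 0.372 z 0.407 zmax 0.432
scene 75 1521 rmin 0.415 z 0.408 zmax 0.431
scene 80 30 rmin 0.433 z 0.407 zmax 0.416
78 [0.64866751 0.13219799 0.11727035]
((648.3116455078125, 131.86077880859375), (43.41365432739258, 14.138937950134277), 4.748884677886963)
149 [ 0.66807165 -0.03474301  0.06475797]
((667.447021484375, -28.030731201171875), (39.95368576049805, 73.5662612915039), 9.394887924194336)
```

```bash
cat > plan.py <<'E'
import numpy as np
# waypoints (r,az) ; emits rows relative to given start
def rows(x0,y0,yaw0,wp):
    for r,a in wp:
        a_=np.radians(a);print('{"x":%.1f,"y":%.1f,"twist":%.0f}'%((r*np.cos(a_)-x0)*100,(r*np.sin(a_)-y0)*100,a-yaw0),end=",")
    print()
E
python3 - <<'E'
from plan import *
rows(.1955,-.460,-67,[(.465,-66),(.43,-64),(.395,-61),(.37,-56),(.355,-50),(.35,-43.5),(.35,-37),(.35,-30.5),(.35,-24),(.35,-17.5)])
a=np.radians(-17.5)
rows(.35*np.cos(a),.35*np.sin(a),-17.5,[(.35,-11),(.35,-4.5),(.35,2),(.36,8.5),(.375,14.5),(.395,19.5),(.42,23.5),(.45,27),(.48,30),(.515,32)])
E
```

```text
{"x":-0.6,"y":3.5,"twist":1},{"x":-0.7,"y":7.4,"twist":3},{"x":-0.4,"y":11.5,"twist":6},{"x":1.1,"y":15.3,"twist":11},{"x":3.3,"y":18.8,"twist":17},{"x":5.8,"y":21.9,"twist":24},{"x":8.4,"y":24.9,"twist":30},{"x":10.6,"y":28.2,"twist":36},{"x":12.4,"y":31.8,"twist":43},{"x":13.8,"y":35.5,"twist":50},
{"x":1.0,"y":3.8,"twist":6},{"x":1.5,"y":7.8,"twist":13},{"x":1.6,"y":11.7,"twist":20},{"x":2.2,"y":15.8,"twist":26},{"x":2.9,"y":19.9,"twist":32},{"x":3.9,"y":23.7,"twist":37},{"x":5.1,"y":27.3,"twist":41},{"x":6.7,"y":31.0,"twist":44},{"x":8.2,"y":34.5,"twist":48},{"x":10.3,"y":37.8,"twist":50},
```

step_arm(
  series=[
    {"x": -0.6,"y": 3.5,"z": 0,"twist": 1,"jaw": 8.5},
    {"x": -0.7,"y": 7.4,"z": 0,"twist": 3,"jaw": 8.5},
    {"x": -0.4,"y": 11.5,"z": 0,"twist": 6,"jaw": 8.5},
    {"x": 1.1,"y": 15.3,"z": 0,"twist": 11,"jaw": 8.5},
    {"x": 3.3,"y": 18.8,"z": 0,"twist": 17,"jaw": 8.5},
    {"x": 5.8,"y": 21.9,"z": 0,"twist": 24,"jaw": 8.5},
    {"x": 8.4,"y": 24.9,"z": 0,"twist": 30,"jaw": 8.5},
    {"x": 10.6,"y": 28.2,"z": 0,"twist": 36,"jaw": 8.5},
    {"x": 12.4,"y": 31.8,"z": 0,"twist": 43,"jaw": 8.5},
    {"x": 13.8,"y": 35.5,"z": 0,"twist": 50,"jaw": 8.5},
  ],
)

```text
clock: 0.98
eef_pos: [0.3344, -0.103, 0.2306]
tool_rot: [0.102, 0.7, -0.102, 0.699]
ft_force: [0.7, -0.9, 0.1]
grip_width: 0.0847
```

step_arm(
  series=[
    {"x": 1.0,"y": 3.8,"z": 0,"twist": 6,"jaw": 8.5},
    {"x": 1.5,"y": 7.8,"z": 0,"twist": 13,"jaw": 5},
    {"x": 1.6,"y": 11.7,"z": 0,"twist": 20,"jaw": 5},
    {"x": 2.2,"y": 15.8,"z": 0,"twist": 26,"jaw": 5},
    {"x": 2.9,"y": 19.9,"z": 0,"twist": 32,"jaw": 5},
    {"x": 3.9,"y": 23.7,"z": 0,"twist": 37,"jaw": 5},
    {"x": 5.1,"y": 27.3,"z": 0,"twist": 41,"jaw": 5},
    {"x": 6.7,"y": 31.0,"z": 0,"twist": 44,"jaw": 5},
    {"x": 8.2,"y": 34.5,"z": 0,"twist": 48,"jaw": 5},
    {"x": 10.3,"y": 37.8,"z": 0,"twist": 52,"jaw": 5},
  ],
)

```text
clock: 1.82
eef_pos: [0.4366, 0.2772, 0.2304]
tool_rot: [-0.217, 0.674, 0.216, 0.673]
ft_force: [1.0, -0.2, 0.6]
grip_width: 0.0503
```

```bash
python3 - <<'E'
from h import *
o=bot.get_obs();im,d=bot.camera("wrist");cv2.imwrite("pics/w1.png",im[:,:,::-1]);np.save("pics/w1.npy",d)
import pickle;pickle.dump(o,open("pics/w1.pkl","wb"))
R=Ro.from_quat(o["tool_rot"]).as_matrix();print(o["clock"],o["eef_pos"],np.degrees(np.arctan2(R[1,2],R[0,2])),o["ft_force"])
P=pts(d,"wrist",o)
m=(np.hypot(P[...,0]-.549,P[...,1]-.357)<.04)&(P[...,2]>.01)&(P[...,2]<.075)
Q=P[m];v,u=np.nonzero(m);print(len(Q),u.min(),u.max(),v.min(),v.max())
T=Q[Q[:,2]>.052];print("captop",len(T),T.mean(0),T.min(0),T.max(0))
for z in(.01,.02,.03,.04,.05):
    S=Q[abs(Q[:,2]-z)<.005];print(z,len(S),S.min(0).round(4) if len(S) else 0,S.max(0).round(4) if len(S) else 0)
E
```

```text
1.8167 [0.43664689 0.27718435 0.23035565] 35.66107128791776 [ 1.0270009  -0.17681606  0.63285853]
781 435 473 163 192
captop 323 [0.54998122 0.35257631 0.0570656 ] [0.54201886 0.34374266 0.0521281 ] [0.56092028 0.36133457 0.05936604]
0.01 42 [0.5394 0.3416 0.01  ] [0.5483 0.363  0.015 ]
0.02 83 [0.5394 0.3411 0.0153] [0.5509 0.3636 0.0247]
0.03 99 [0.5392 0.3413 0.025 ] [0.5526 0.3641 0.035 ]
0.04 196 [0.5397 0.3416 0.0352] [0.5553 0.3638 0.0447]
0.05 69 [0.542  0.3436 0.0468] [0.5609 0.3617 0.055 ]
```

View pics/w1.png

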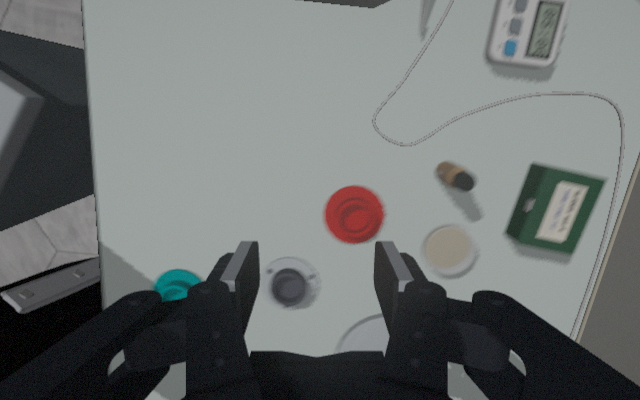

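The vial is at (455,177) in the wrist view, upright, with its centre at about (0.551, 0.353). I'll go over it and then down.

step_arm(
  series=[
    {"x": 3.5,"y": 2.3,"z": 0,"twist": 3,"jaw": 5},
    {"x": 7,"y": 4.6,"z": 0,"twist": 6,"jaw": 5},
    {"x": 10,"y": 6.6,"z": -1.5,"twist": 8,"jaw": 5},
    {"x": 11.4,"y": 7.55,"z": -4.5,"twist": 8,"jaw": 5},
    {"x": 11.4,"y": 7.55,"z": -8,"twist": 8,"jaw": 5},
    {"x": 11.4,"y": 7.55,"z": -11,"twist": 8,"jaw": 5},
    {"x": 11.4,"y": 7.55,"z": -14,"twist": 8,"jaw": 5},
    {"x": 11.4,"y": 7.55,"z": -14,"twist": 8,"jaw": 5},
  ],
)

```text
clock: 2.53
eef_pos: [0.5506, 0.3552, 0.0798]
tool_rot: [-0.264, 0.661, 0.264, 0.651]
ft_force: [-0.9, -1.0, -1.6]
grip_width: 0.0503
```

```bash
python3 - <<'E'
from h import *
o=bot.get_obs();im,d=bot.camera("wrist");cv2.imwrite("pics/w2.png",im[:,:,::-1])
R=Ro.from_quat(o["tool_rot"]).as_matrix();print(o["clock"],o["eef_pos"],np.degrees(np.arctan2(R[1,2],R[0,2])),o["ft_force"])
P=pts(d,"wrist",o)
m=(np.hypot(P[...,0]-.549,P[...,1]-.357)<.025)&(P[...,2]>.01)&(P[...,2]<.075)
Q=P[m]
T=Q[Q[:,2]>.054];print("captop",len(T),T.mean(0),T.min(0),T.max(0))
for z in(.01,.02,.03,.04,.05):
    S=Q[abs(Q[:,2]-z)<.005];print(z,len(S),S.min(0).round(4) if len(S) else 0,S.max(0).round(4) if len(S) else 0)
    # seat from w1
import pickle
o=pickle.load(open("pics/w1.pkl","rb"));P=pts(np.load("pics/w1.npy"),"wrist",o)
S=P[240:330,240:340].reshape(-1,3);C=S[(S[:,2]>.014)&(S[:,2]<.02)];print(len(C),C.mean(0),C.min(0),C.max(0));print(cv2.minEnclosingCircle((C[:,:2]*1000).astype(np.float32)))
E
```

```text
2.5333 [0.55059307 0.35519068 0.07980638] 43.91964514247202 [-0.85127853 -1.02690724 -1.63469226]
captop 945 [0.55075752 0.35323041 0.05742429] [0.54214948 0.34370579 0.05403023] [0.56012148 0.36162004 0.05960311]
0.01 71 [0.5397 0.3487 0.01  ] [0.5575 0.3642 0.015 ]
0.02 150 [0.5398 0.3458 0.015 ] [0.5585 0.3642 0.0248]
0.03 188 [0.5397 0.3479 0.0251] [0.558  0.3641 0.035 ]
0.04 497 [0.54   0.3427 0.0351] [0.5618 0.364  0.0437]
0.05 141 [0.5421 0.3475 0.0466] [0.5568 0.3619 0.055 ]
460 [0.48895472 0.14520139 0.01684645] [0.46834063 0.1228892  0.01408102] [0.51021258 0.16573066 0.01965463]
((489.4970703125, 144.45425415039062), 21.80818748474121)
```

View pics/w2.png

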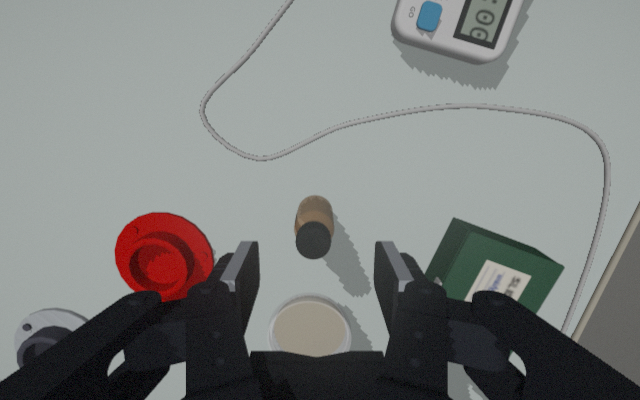

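```bash
python3 - <<'E'
from h import *
o=bot.get_obs();print(o["clock"],o["eef_pos"],o["joint_vel"].round(3),o["ft_force"])
P=pts(np.load("pics/side0.npy"),"side");Q=P[280:340,215:262].reshape(-1,3);C=Q[(Q[:,2]>.025)&(Q[:,2]<.035)]
c=np.array([.551,.353]);b=cv2.boxPoints(cv2.minAreaRect((C[:,:2]*1000).astype(np.float32)));print(b)
for a in(30,36,44):
    j=np.array([np.cos(np.radians(a)),np.sin(np.radians(a))]);n=np.array([-j[1],j[0]])
    u=(C[:,:2]-c)@j;w=(C[:,:2]-c)@n;m=abs(w)<.018;print(a,u[m].min())
    Q2=P[255:300,255:300].reshape(-1,3);D=Q2[(Q2[:,2]>.005)&(Q2[:,2]<.018)];D=D[np.hypot(D[:,0]-.608,D[:,1]-.293)<.035]
    u=(D[:,:2]-c)@j;w=(D[:,:2]-c)@n;print("petri",w.max(),u[w>-.06].min() if (w>-.06).any() else 0)
E
```

```text
2.5833 [0.5521466  0.35621073 0.08367275] [ 0.002 -0.064  0.094  0.033  0.001  0.001] [1.01690096 0.3035922  0.30841877]
[[616.3408  415.1471 ]
 [650.59314 334.96924]
 [710.0029  360.34937]
 [675.7506  440.52722]]
30 0.08340503666557139
petri -0.05524581629198918 0.001997831515955948
36 0.08610915811253261
petri -0.057006038845626876 -0.004236537194458041
44 0.08716358582921134
petri -0.056969947224711846 -0.015635918529433784
```

step_arm(
  series=[
    {"x": -0.1,"y": -0.35,"z": -0.5,"twist": 0,"jaw": 5},
    {"x": -0.1,"y": -0.35,"z": -2,"twist": 0,"jaw": 5},
    {"x": -0.1,"y": -0.35,"z": -3.5,"twist": 0,"jaw": 5},
    {"x": -0.1,"y": -0.35,"z": -4.7,"twist": 0,"jaw": 5},
    {"x": -0.1,"y": -0.35,"z": -5.3,"twist": 0,"jaw": 5},
    {"x": -0.1,"y": -0.35,"z": -5.7,"twist": 0,"jaw": 5},
    {"x": -0.1,"y": -0.35,"z": -5.9,"twist": 0,"jaw": 5},
    {"x": -0.1,"y": -0.35,"z": -5.9,"twist": 0,"jaw": 5},
    {"x": -0.1,"y": -0.35,"z": -5.9,"twist": 0,"jaw": 5},
  ],
)

```text
clock: 3.33
eef_pos: [0.5517, 0.353, 0.0255]
tool_rot: [-0.264, 0.658, 0.265, 0.653]
ft_force: [-0.2, 1.3, 0.4]
grip_width: 0.0498
```

step_arm(
  series=[
    {"x": 0,"y": 0,"z": -0.5,"jaw": 5},
    {"x": 0,"y": 0,"z": -1,"jaw": 5},
    {"x": 0,"y": 0,"z": -1,"jaw": 5},
    {"x": 0,"y": 0,"z": -1,"jaw": 4},
    {"x": 0,"y": 0,"z": -1,"jaw": 3},
    {"x": 0,"y": 0,"z": -1,"jaw": 2},
    {"x": 0,"y": 0,"z": -1,"jaw": 1.5},
    {"x": 0,"y": 0,"z": -1,"jaw": 1.5},
  ],
)

```text
$.series[0]: bad value
```

```bash
python3 - <<'E'
from h import *
o=bot.get_obs();im,d=bot.camera("wrist");cv2.imwrite("pics/w3.png",im[:,:,::-1])
im,d=bot.camera("side");cv2.imwrite("pics/s3.png",cv2.resize(im[160:340,200:400,::-1],None,fx=3.3,fy=3.3))
R=Ro.from_quat(o["tool_rot"]).as_matrix();print(o["clock"],o["eef_pos"],R[:,0],o["ft_force"],o["grip_width"])
E
```

```text
3.3333 [0.55166597 0.35300971 0.02550701] [-0.00729611 -0.00145484 -0.99997232] [-0.23908077  1.32250207  0.3835375 ] 0.04984632435948937
```

View pics/w3.png

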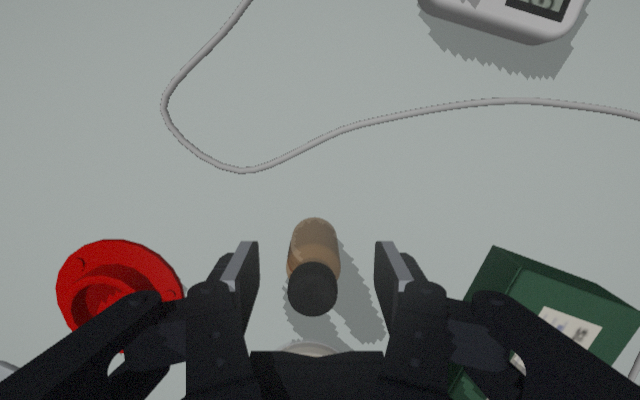

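View pics/s3.png

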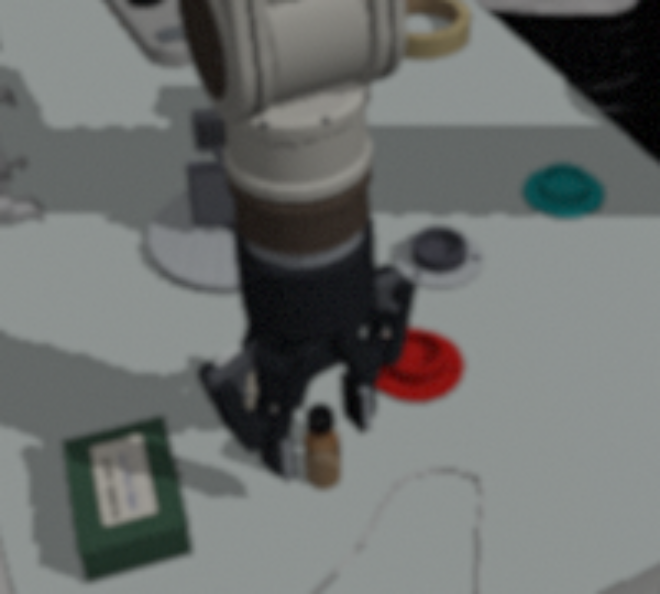

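The call was refused because a row needs all its keys. The vial stands centred between the fingers, with the cap at (313,288). I'll retry.

step_arm(
  series=[
    {"x": 0,"y": 0,"z": -0.5,"twist": 0,"jaw": 5},
    {"x": 0,"y": 0,"z": -1,"twist": 0,"jaw": 5},
    {"x": 0,"y": 0,"z": -1,"twist": 0,"jaw": 5},
    {"x": 0,"y": 0,"z": -1,"twist": 0,"jaw": 4},
    {"x": 0,"y": 0,"z": -1,"twist": 0,"jaw": 3},
    {"x": 0,"y": 0,"z": -1,"twist": 0,"jaw": 2},
    {"x": 0,"y": 0,"z": -1,"twist": 0,"jaw": 1.5},
    {"x": 0,"y": 0,"z": -1,"twist": 0,"jaw": 1.5},
    {"x": 0,"y": 0,"z": -1,"twist": 0,"jaw": 1.5},
  ],
)

```text
clock: 4.18
eef_pos: [0.5518, 0.3531, 0.0157]
tool_rot: [-0.264, 0.658, 0.265, 0.653]
ft_force: [0.2, 0.1, 0.5]
grip_width: 0.0215
```

step_arm(
  series=[
    {"x": 0,"y": 0,"z": 1,"twist": 0,"jaw": 1.5},
    {"x": 0,"y": 0,"z": 3,"twist": 0,"jaw": 1.5},
    {"x": 0,"y": 0,"z": 5.5,"twist": 0,"jaw": 1.5},
    {"x": 0,"y": -1,"z": 8,"twist": 0,"jaw": 1.5},
    {"x": -1,"y": -4,"z": 8,"twist": -4,"jaw": 1.5},
    {"x": -2,"y": -7.5,"z": 8,"twist": -8,"jaw": 1.5},
    {"x": -3,"y": -11,"z": 8,"twist": -10,"jaw": 1.5},
    {"x": -4.2,"y": -14.5,"z": 8,"twist": -10,"jaw": 1.5},
    {"x": -5.3,"y": -18,"z": 8,"twist": -10,"jaw": 1.5},
    {"x": -6,"y": -20,"z": 8,"twist": -10,"jaw": 1.5},
  ],
)

```text
clock: 5.02
eef_pos: [0.4901, 0.15, 0.0964]
tool_rot: [-0.205, 0.679, 0.206, 0.674]
ft_force: [0.3, 0.1, -0.2]
grip_width: 0.0214
```

step_arm(
  series=[
    {"x": 0,"y": 0,"z": 0,"twist": 0,"jaw": 1.5},
    {"x": 0,"y": 0,"z": 0,"twist": 0,"jaw": 1.5},
  ],
)

```text
clock: 5.18
eef_pos: [0.49, 0.1489, 0.0975]
tool_rot: [-0.204, 0.679, 0.205, 0.674]
ft_force: [0.4, 0.1, -0.2]
grip_width: 0.0215
```

```bash
python3 - <<'E'
from h import *
import pickle
o=bot.get_obs();im,d=bot.camera("wrist");cv2.imwrite("pics/w4.png",im[:,:,::-1]);np.save("pics/w4.npy",d);pickle.dump(o,open("pics/w4.pkl","wb"))
im2,d2=bot.camera("side");cv2.imwrite("pics/s4.png",cv2.resize(im2[160:340,200:400,::-1],None,fx=3.3,fy=3.3))
R=Ro.from_quat(o["tool_rot"]).as_matrix();print(o["clock"],o["eef_pos"],R[:,0],np.degrees(np.arctan2(R[1,2],R[0,2])),o["ft_force"],o["grip_width"])
P=pts(d,"wrist",o)
S=P[np.hypot(P[...,0]-.489,P[...,1]-.145)<.04];C=S[(S[:,2]>.013)&(S[:,2]<.02)];print(len(C),C.min(0),C.max(0));print(cv2.minEnclosingCircle((C[:,:2]*1000).astype(np.float32)))
t=o["eef_pos"];V=P[(np.hypot(P[...,0]-t[0],P[...,1]-t[1])<.016)&(P[...,2]>.05)&(P[...,2]<.15)];print(len(V),V.min(0),V.max(0),V.mean(0))
E
```

```text
5.1833 [0.4900127  0.14885534 0.09747312] [-6.91047903e-03 -8.74441721e-04 -9.99975740e-01] 33.66887410133763 [ 0.40896926  0.12538386 -0.18049058] 0.021451814063028884
1042 [0.4682946  0.12320544 0.01301432] [0.51043416 0.16543985 0.01928168]
((489.4744873046875, 144.22076416015625), 21.336872100830078)
7112 [0.47409577 0.13355576 0.08273171] [0.50597066 0.16444417 0.14989215] [0.48814163 0.15261551 0.12662652]
```

View pics/w4.png

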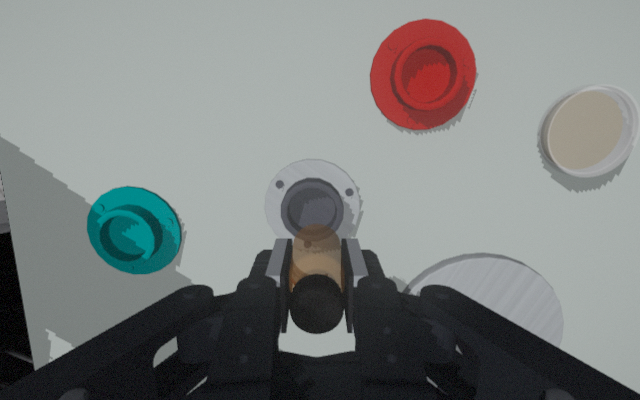

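View pics/s4.png

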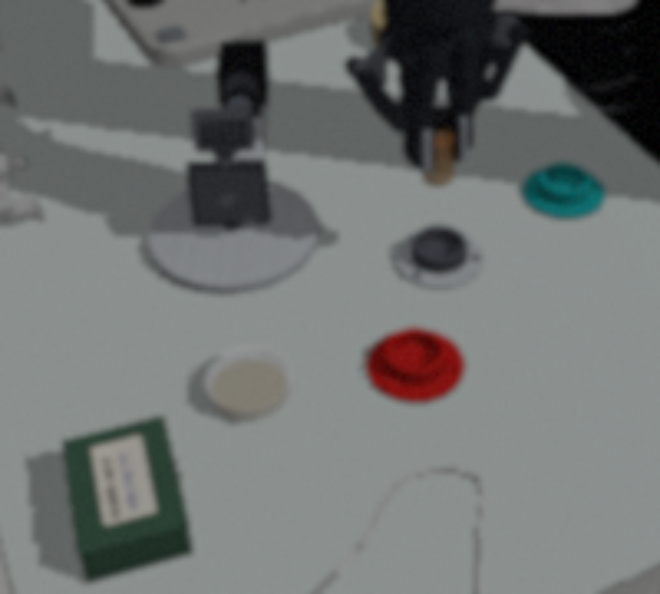

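The vial hangs upright in the jaws above the grey seat, whose cup is at (312,205). The seat centre measures (0.4894, 0.1443). I'll lower it.

step_arm(
  series=[
    {"x": 0,"y": -0.2,"z": -1,"twist": 0,"jaw": 1.5},
    {"x": 0,"y": -0.45,"z": -2.5,"twist": 0,"jaw": 1.5},
    {"x": 0,"y": -0.45,"z": -4,"twist": 0,"jaw": 1.5},
    {"x": 0,"y": -0.45,"z": -5,"twist": 0,"jaw": 1.5},
    {"x": 0,"y": -0.45,"z": -5.7,"twist": 0,"jaw": 1.5},
    {"x": 0,"y": -0.45,"z": -6.1,"twist": 0,"jaw": 1.5},
    {"x": 0,"y": -0.45,"z": -6.1,"twist": 0,"jaw": 1.5},
    {"x": 0,"y": -0.45,"z": -6.1,"twist": 0,"jaw": 1.5},
  ],
)

```text
clock: 5.95
eef_pos: [0.4913, 0.1465, 0.0363]
tool_rot: [-0.205, 0.678, 0.206, 0.675]
ft_force: [0.2, -0.9, -0.1]
grip_width: 0.0214
```

```bash
python3 - <<'E'
from h import *
o=bot.get_obs();im,d=bot.camera("wrist");cv2.imwrite("pics/w5.png",im[:,:,::-1])
im2,d2=bot.camera("side");cv2.imwrite("pics/s5.png",cv2.resize(im2[180:270,280:400,::-1],None,fx=6,fy=6))
print(o["clock"],o["eef_pos"],o["ft_force"])
E
```

```text
5.95 [0.49134854 0.14654037 0.03626927] [ 0.23555486 -0.86313823 -0.10056609]
```

View pics/w5.png

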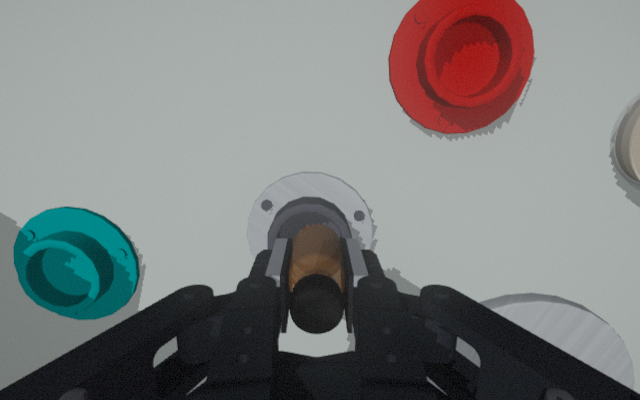

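View pics/s5.png

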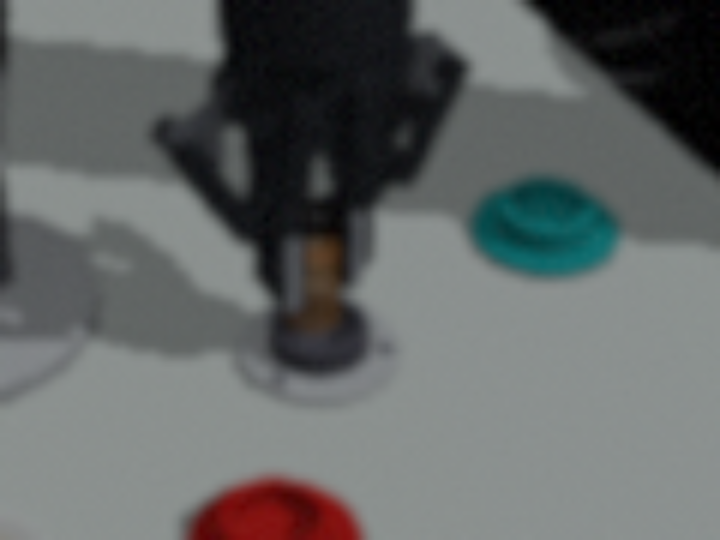

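The TCP sits 2 mm off in y and the vial foot is still above the rim, so I'll correct sideways before going down.

step_arm(
  series=[
    {"x": -0.15,"y": -0.25,"z": 0,"twist": 0,"jaw": 1.5},
    {"x": -0.15,"y": -0.25,"z": 0,"twist": 0,"jaw": 1.5},
    {"x": -0.15,"y": -0.25,"z": -0.4,"twist": 0,"jaw": 1.5},
    {"x": -0.15,"y": -0.25,"z": -0.8,"twist": 0,"jaw": 1.5},
    {"x": -0.15,"y": -0.25,"z": -1.1,"twist": 0,"jaw": 1.5},
    {"x": -0.15,"y": -0.25,"z": -1.1,"twist": 0,"jaw": 1.5},
  ],
)

```text
clock: 6.55
eef_pos: [0.4895, 0.1438, 0.025]
tool_rot: [-0.205, 0.679, 0.206, 0.674]
ft_force: [0.4, -0.8, 0.3]
grip_width: 0.0216
```

step_arm(
  series=[
    {"x": 0,"y": 0,"z": -0.2,"twist": 0,"jaw": 1.5},
    {"x": 0,"y": 0,"z": -0.4,"twist": 0,"jaw": 1.5},
    {"x": 0,"y": 0,"z": -0.4,"twist": 0,"jaw": 1.5},
  ],
)

```text
clock: 6.8
eef_pos: [0.4895, 0.1438, 0.0216]
tool_rot: [-0.205, 0.679, 0.206, 0.674]
ft_force: [-2.1, -0.7, 5.7]
grip_width: 0.0217
```

Contact at 5.7 N at the expected height, so the vial is on the floor of the cup. I'll release it and rise.

step_arm(
  series=[
    {"x": 0,"y": 0,"z": 0,"twist": 0,"jaw": 2.4},
    {"x": 0,"y": 0,"z": 0,"twist": 0,"jaw": 3},
    {"x": 0,"y": 0,"z": 0,"twist": 0,"jaw": 4},
    {"x": 0,"y": 0,"z": 0,"twist": 0,"jaw": 5},
    {"x": 0,"y": 0,"z": 0,"twist": 0,"jaw": 5},
    {"x": 0,"y": 0,"z": 0.5,"twist": 0,"jaw": 5},
    {"x": 0,"y": 0,"z": 2,"twist": 0,"jaw": 5},
    {"x": 0,"y": 0,"z": 4,"twist": 0,"jaw": 5},
    {"x": 0,"y": 0,"z": 7,"twist": 0,"jaw": 5},
    {"x": 0,"y": 0,"z": 10.5,"twist": 0,"jaw": 5},
  ],
)

```text
clock: 7.63
eef_pos: [0.4879, 0.1433, 0.1264]
tool_rot: [-0.205, 0.68, 0.206, 0.673]
ft_force: [0.6, -0.2, 0.1]
grip_width: 0.05
```

step_arm(
  series=[
    {"x": 0,"y": 0,"z": 3,"twist": 6,"jaw": 5},
    {"x": 0,"y": 0,"z": 6,"twist": 13,"jaw": 5},
    {"x": 0,"y": 0,"z": 8,"twist": 20,"jaw": 5},
    {"x": 0,"y": 0,"z": 8,"twist": 27,"jaw": 5},
    {"x": 0,"y": 0,"z": 8,"twist": 34,"jaw": 5},
    {"x": 0,"y": 0,"z": 8,"twist": 41,"jaw": 5},
    {"x": 0,"y": 0,"z": 8,"twist": 48,"jaw": 5},
    {"x": 0,"y": 0,"z": 8,"twist": 54,"jaw": 5},
    {"x": 0,"y": 0,"z": 8,"twist": 60,"jaw": 5},
    {"x": 0,"y": 0,"z": 8,"twist": 60,"jaw": 5},
  ],
)

```text
clock: 8.47
eef_pos: [0.4877, 0.1433, 0.2066]
tool_rot: [0.518, -0.486, -0.515, -0.479]
ft_force: [0.1, 0.4, 0.1]
grip_width: 0.0497
```

```bash
python3 - <<'E'
from h import *
import pickle
o=bot.get_obs();im,d=bot.camera("wrist");cv2.imwrite("pics/w6.png",im[:,:,::-1]);np.save("pics/w6.npy",d);pickle.dump(o,open("pics/w6.pkl","wb"))
im2,d2=bot.camera("side");cv2.imwrite("pics/s6.png",cv2.resize(im2[160:340,200:400,::-1],None,fx=3.3,fy=3.3));np.save("pics/s6.npy",d2)
R=Ro.from_quat(o["tool_rot"]).as_matrix();print(o["clock"],o["eef_pos"],np.degrees(np.arctan2(R[1,2],R[0,2])),o["joint_pos"],o["ft_force"])
for n,P in(("w",pts(d,"wrist",o)),("s",pts(d2,"side"))):
    h=np.hypot(P[...,0]-.489,P[...,1]-.145)
    for z0,z1 in((.02,.03),(.03,.04),(.055,.075)):
        V=P[(h<.025)&(P[...,2]>z0)&(P[...,2]<z1)]
        if len(V)>3: print(n,z0,len(V),V.min(0).round(4),V.max(0).round(4),V.mean(0).round(4))
    G=P[(np.hypot(P[...,0]-.648,P[...,1]-.132)<.04)&(P[...,2]>.113)&(P[...,2]<.123)]
    if len(G)>9: print(len(G),G.mean(0),cv2.minAreaRect((G[:,:2]*1000).astype(np.float32)))
E
```

```text
8.4667 [0.48774664 0.14325848 0.20664702] 93.91894812455976 [ 0.29041016  0.27394148 -0.01558246  1.28744782 -0.0079216   0.22205552] [0.08707286 0.40100258 0.09271406]
w 0.02 38 [0.478  0.1331 0.0202] [0.4859 0.1547 0.0293] [0.4805 0.1435 0.025 ]
w 0.03 50 [0.4782 0.1327 0.03  ] [0.4877 0.1545 0.0399] [0.4802 0.1432 0.0348]
w 0.055 374 [0.4806 0.1351 0.0551] [0.4981 0.1525 0.0657] [0.4888 0.1439 0.0631]
s 0.02 26 [0.4791 0.1482 0.0201] [0.4986 0.1573 0.0296] [0.488  0.1539 0.025 ]
s 0.03 32 [0.4793 0.1483 0.0301] [0.4989 0.1575 0.0399] [0.4894 0.1536 0.035 ]
s 0.055 45 [0.4822 0.1377 0.0552] [0.497  0.1562 0.0652] [0.4895 0.1479 0.0614]
85 [0.64829087 0.13268538 0.11702271] ((648.3912963867188, 131.84242248535156), (43.39804458618164, 16.070804595947266), 5.026190280914307)
```

View pics/w6.png

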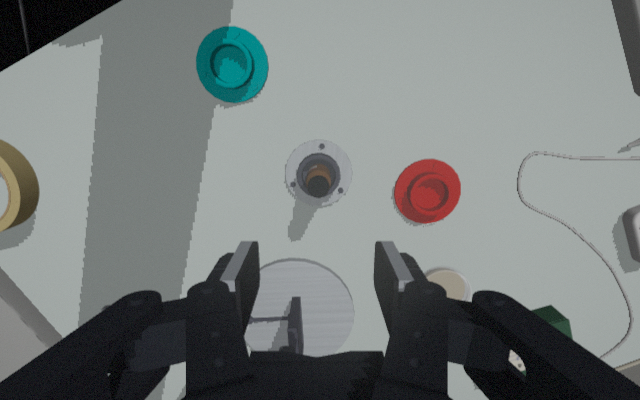

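View pics/s6.png

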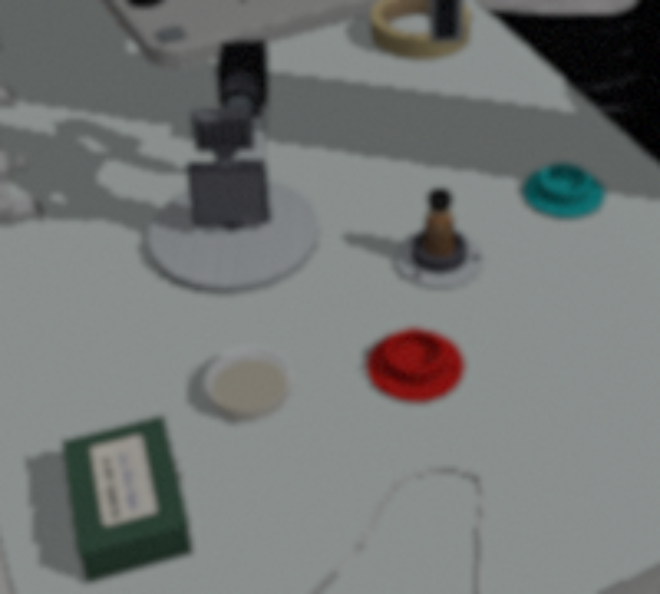

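The vial stands upright in the grey seat, with its cap at (440,198) in the side crop, and it is free of the gripper. The centre is at about (0.4894, 0.1442) and the cap top at z = 0.063. The grip axis is at about (0.6483, 0.1319), with its long side at +5° to x. Now over to the mirror.

step_arm(
  series=[
    {"x": 3,"y": -0.2,"z": 0,"twist": 0,"jaw": 5},
    {"x": 7,"y": -0.5,"z": 0,"twist": 1,"jaw": 5},
    {"x": 10.5,"y": -0.8,"z": -0.5,"twist": 1,"jaw": 5},
    {"x": 13.5,"y": -1,"z": -1.5,"twist": 1,"jaw": 5},
    {"x": 15.5,"y": -1.1,"z": -3,"twist": 1,"jaw": 5},
    {"x": 16.05,"y": -1.15,"z": -4.5,"twist": 1,"jaw": 5},
    {"x": 16.05,"y": -1.15,"z": -5,"twist": 1,"jaw": 5},
    {"x": 16.05,"y": -1.15,"z": -5,"twist": 1,"jaw": 5},
    {"x": 16.05,"y": -1.15,"z": -5,"twist": 1,"jaw": 5},
  ],
)

```text
clock: 9.32
eef_pos: [0.6475, 0.1318, 0.1566]
tool_rot: [0.521, -0.483, -0.519, -0.476]
ft_force: [0.2, -0.2, 0.5]
grip_width: 0.0502
```

```bash
python3 - <<'E'
from h import *
o=bot.get_obs();im,d=bot.camera("wrist");cv2.imwrite("pics/w7.png",im[:,:,::-1]);np.save("pics/w7.npy",d)
R=Ro.from_quat(o["tool_rot"]).as_matrix();print(o["clock"],o["eef_pos"],np.degrees(np.arctan2(R[1,2],R[0,2])),o["joint_pos"],o["ft_force"])
P=pts(d,"wrist",o)
h=np.hypot(P[...,0]-.489,P[...,1]-.145)
for z0,z1 in((.02,.03),(.03,.04),(.055,.075)):
        V=P[(h<.025)&(P[...,2]>z0)&(P[...,2]<z1)]
        if len(V)>3: print(z0,len(V),V.min(0).round(4),V.max(0).round(4),V.mean(0).round(4))
G=P[(np.hypot(P[...,0]-.648,P[...,1]-.132)<.03)&(P[...,2]>.110)&(P[...,2]<.123)]
if len(G)>9: print(len(G),G.mean(0),cv2.minAreaRect((G[:,:2]*1000).astype(np.float32)))
E
```

```text
9.3167 [0.64748919 0.13178582 0.15662551] 94.63168689449672 [ 0.20465931  0.60653466  0.36853041  1.33942393 -0.00842207  0.12387447] [ 0.19414455 -0.24162989  0.49252602]
1939 [0.64722237 0.12847274 0.11780823] ((648.6810302734375, 128.52371215820312), (43.60820007324219, 14.974906921386719), 6.971315860748291)
```

View pics/w7.png

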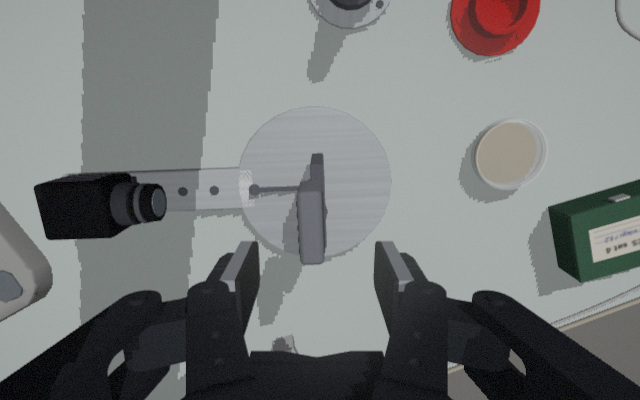

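This wrist view shows the disc around (315,180), the rail screws at (183,191), (214,190) and (254,189), the pointer ending at about (300,189), and the camera lens at (150,202). I'll use it to refine the axis and the camera direction.

```bash
python3 - <<'E'
from h import *
o=bot.get_obs();print(o["eef_pos"],o["joint_vel"].round(3))
d=np.load("pics/w7.npy");P=pts(d,"wrist",o)
for u,v in[(183,191),(214,190),(254,189)]: print(u,v,ray("wrist",u,v,.010,o).round(4),P[v,u].round(4))
def disc(P,lo,hi,c=(.648,.132)):
    h=np.hypot(P[...,0]-c[0],P[...,1]-c[1]);G=P[(h<.075)&(P[...,2]>lo)&(P[...,2]<hi)]
    a=np.arctan2(G[:,1]-c[1],G[:,0]-c[0]);r=np.hypot(G[:,0]-c[0],G[:,1]-c[1])
    E=[]
    for k in np.arange(-np.pi,np.pi,.1):
        m=(a>=k)&(a<k+.1)
        if m.sum()>5:
            i=np.argsort(r[m])[-2]; 
            if r[m][i]>.055: E.append(G[m][i,:2])
    E=np.array(E)
    from scipy.optimize import least_squares
    s=least_squares(lambda p:np.hypot(E[:,0]-p[0],E[:,1]-p[1])-p[2],[c[0],c[1],.066],loss="soft_l1",f_scale=.002);print("disc",len(E),s.x,G[:,2].mean(), np.abs(s.fun).max())
disc(P,.006,.0125)
for f in("side0","s6"): disc(pts(np.load(f"pics/{f}.npy"),"side"),.0065,.014)
im=cv2.imread("pics/w7.png");cv2.imwrite("pics/w7c.png",cv2.resize(im[90:290,20:420],None,fx=2,fy=2,interpolation=cv2.INTER_CUBIC))
# camera top rect
C=P[(np.hypot(P[...,0]-.665,P[...,1]+.02)<.06)&(P[...,2]>.058)&(P[...,2]<.07)];print(C.mean(0),cv2.minAreaRect((C[:,:2]*1000).astype(np.float32)))
E
```

```text
[0.64795723 0.13200266 0.15765671] [ 0.001 -0.018  0.011 -0.004  0.002 -0.003]
183 191 [0.6642 0.0172 0.01  ] [0.6632 0.0187 0.0137]
214 190 [0.6611 0.0439 0.01  ] [0.6602 0.0449 0.0133]
254 189 [0.6574 0.0782 0.01  ] [0.6554 0.0795 0.0175]
disc 60 [0.64961538 0.12835224 0.06558505] 0.011354527344007005 0.005772392650981964
disc 52 [0.64839113 0.13155365 0.06350665] 0.010060322916447227 0.003039734930433413
disc 51 [0.6481175  0.13205689 0.063418  ] 0.01008893381872065 0.0021937372811322298
[ 0.66772661 -0.03051696  0.06480957] ((668.2037353515625, -25.74032211303711), (43.097869873046875, 78.2870101928711), 6.868544101715088)
```

View pics/w7c.png

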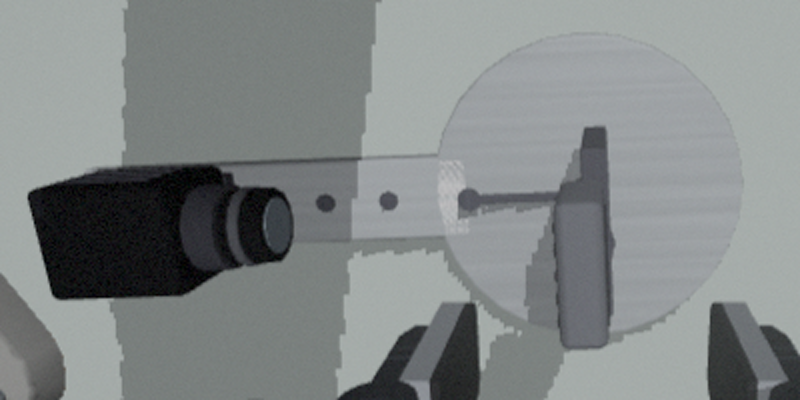

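step_arm(
  series=[
    {"x": 0.05,"y": -0.15,"z": -1,"twist": 1,"jaw": 5},
    {"x": 0.05,"y": -0.28,"z": -2,"twist": 2,"jaw": 5},
    {"x": 0.05,"y": -0.28,"z": -3.5,"twist": 2,"jaw": 5},
    {"x": 0.05,"y": -0.28,"z": -5,"twist": 2,"jaw": 5},
    {"x": 0.05,"y": -0.28,"z": -6,"twist": 2,"jaw": 5},
    {"x": 0.05,"y": -0.28,"z": -6.8,"twist": 2,"jaw": 5},
    {"x": 0.05,"y": -0.28,"z": -6.8,"twist": 2,"jaw": 5},
    {"x": 0.05,"y": -0.28,"z": -6.8,"twist": 2,"jaw": 5},
  ],
)

```text
clock: 10.03
eef_pos: [0.6481, 0.1292, 0.0894]
tool_rot: [0.53, -0.473, -0.527, -0.467]
ft_force: [-0.2, -0.5, 0.3]
grip_width: 0.0499
```

```bash
python3 - <<'E'
from h import *
o=bot.get_obs();im,d=bot.camera("wrist");cv2.imwrite("pics/w8.png",im[:,:,::-1])
R=Ro.from_quat(o["tool_rot"]).as_matrix();print(o["clock"],o["eef_pos"],np.degrees(np.arctan2(R[1,2],R[0,2])),o["ft_force"])
o=bot.get_obs();print(o["eef_pos"])
P=pts(d,"wrist",o)
G=P[(np.hypot(P[...,0]-.648,P[...,1]-.130)<.03)&(P[...,2]>.110)&(P[...,2]<.123)]
print(len(G),G.mean(0),cv2.minAreaRect((G[:,:2]*1000).astype(np.float32)))
E
```

```text
10.0333 [0.64813553 0.12918856 0.089361  ] 96.66856061817244 [-0.16993913 -0.51179329  0.31127385]
[0.64871085 0.12926591 0.09014039]
5396 [0.64671673 0.12869063 0.11815781] ((649.2073364257812, 128.44729614257812), (56.20261001586914, 44.31566619873047), 87.68367767333984)
```

View pics/w8.png

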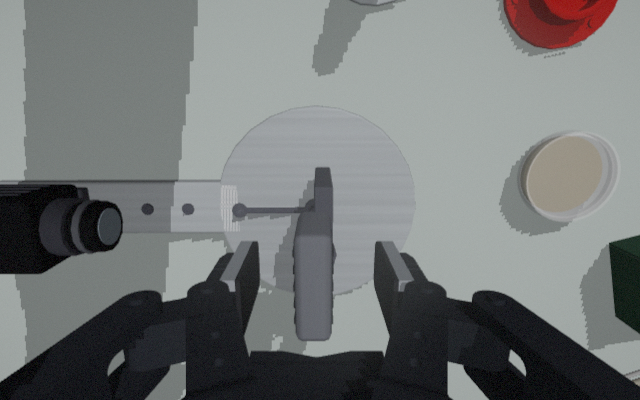

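The grip is centred between the pads, at columns 295–332 around 314, and aligned. Closing.

step_arm(
  series=[
    {"x": 0,"y": 0,"z": 0,"twist": 0,"jaw": 4},
    {"x": 0,"y": 0,"z": 0,"twist": 0,"jaw": 3},
    {"x": 0,"y": 0,"z": 0,"twist": 0,"jaw": 2},
    {"x": 0,"y": 0,"z": 0,"twist": 0,"jaw": 1.2},
    {"x": 0,"y": 0,"z": 0,"twist": 0,"jaw": 0.6},
    {"x": 0,"y": 0,"z": 0,"twist": 0,"jaw": 0.6},
    {"x": 0,"y": 0,"z": 0,"twist": 0,"jaw": 0.6},
  ],
)

```text
clock: 10.67
eef_pos: [0.6494, 0.1282, 0.0912]
tool_rot: [0.53, -0.473, -0.526, -0.468]
ft_force: [0.7, -4.9, 3.8]
grip_width: 0.0133
```

```bash
python3 - <<'E'
from h import *
o=bot.get_obs()
R=Ro.from_quat(o["tool_rot"]).as_matrix();print(o["clock"],o["eef_pos"],np.degrees(np.arctan2(R[1,2],R[0,2])),o["ft_force"],o["ft_torque"],o["grip_width"])
E
```

```text
10.6667 [0.64938197 0.12818319 0.09118291] 96.59847637192297 [ 0.67566995 -4.89197864  3.77907405] [-0.6216907   0.11012477  0.08280034] 0.013252774451759906
```

step_arm(
  series=[
    {"x": -0.03,"y": 0,"z": 0,"twist": -2,"jaw": 0.6},
    {"x": -0.05,"y": 0,"z": 0,"twist": -5,"jaw": 0.6},
    {"x": -0.05,"y": 0,"z": 0,"twist": -9,"jaw": 0.6},
    {"x": -0.05,"y": 0,"z": 0,"twist": -13,"jaw": 0.6},
    {"x": -0.05,"y": 0,"z": 0,"twist": -16,"jaw": 0.6},
    {"x": -0.05,"y": 0,"z": 0,"twist": -18,"jaw": 0.6},
    {"x": -0.05,"y": 0,"z": 0,"twist": -18,"jaw": 0.6},
  ],
)

```text
clock: 11.25
eef_pos: [0.6493, 0.128, 0.0912]
tool_rot: [-0.45, 0.55, 0.446, 0.545]
ft_force: [0.5, -3.4, 0.4]
grip_width: 0.013
```

```bash
python3 - <<'E'
from h import *
o=bot.get_obs()
R=Ro.from_quat(o["tool_rot"]).as_matrix();print(o["clock"],o["eef_pos"],np.degrees(np.arctan2(R[1,2],R[0,2])),o["ft_force"],o["ft_torque"],o["grip_width"])
E
```

```text
11.25 [0.64931834 0.12800475 0.09122436] 78.54819373059097 [ 0.52111722 -3.44589898  0.4342008 ] [-0.15735817 -0.28319056 -0.05798897] 0.013047960792225779
```

Turning smoothly with low forces. I'll continue about 33° more, to a jaw direction near 45.6°.

step_arm(
  series=[
    {"x": -0.03,"y": 0.02,"z": 0,"twist": -3,"jaw": 0.6},
    {"x": -0.03,"y": 0.02,"z": 0,"twist": -7,"jaw": 0.6},
    {"x": -0.03,"y": 0.02,"z": 0,"twist": -12,"jaw": 0.6},
    {"x": -0.03,"y": 0.02,"z": 0,"twist": -17,"jaw": 0.6},
    {"x": -0.03,"y": 0.02,"z": 0,"twist": -22,"jaw": 0.6},
    {"x": -0.03,"y": 0.02,"z": 0,"twist": -27,"jaw": 0.6},
    {"x": -0.03,"y": 0.02,"z": 0,"twist": -31,"jaw": 0.6},
    {"x": -0.03,"y": 0.02,"z": 0,"twist": -33,"jaw": 0.6},
    {"x": -0.03,"y": 0.02,"z": 0,"twist": -33,"jaw": 0.6},
    {"x": -0.03,"y": 0.02,"z": 0,"twist": -33,"jaw": 0.6},
  ],
)

```text
clock: 12.08
eef_pos: [0.6491, 0.1278, 0.0912]
tool_rot: [-0.276, 0.655, 0.273, 0.648]
ft_force: [0.0, -3.5, 0.8]
grip_width: 0.0129
```

```bash
python3 - <<'E'
from h import *
import pickle
o=bot.get_obs()
im,d=bot.camera("wrist");cv2.imwrite("pics/w9.png",im[:,:,::-1]);np.save("pics/w9.npy",d);pickle.dump(o,open("pics/w9.pkl","wb"))
im2,d2=bot.camera("side");cv2.imwrite("pics/s9.png",cv2.resize(im2[160:340,200:400,::-1],None,fx=3.3,fy=3.3));np.save("pics/s9.npy",d2)
im3,d3=bot.camera("scene");cv2.imwrite("pics/c9.png",im3[:,:,::-1])
R=Ro.from_quat(o["tool_rot"]).as_matrix();print(o["clock"],o["eef_pos"],np.degrees(np.arctan2(R[1,2],R[0,2])),o["ft_force"],o["ft_torque"],o["grip_width"])
E
```

```text
12.0833 [0.64911681 0.12778888 0.09119076] 45.62142564701563 [ 0.03453352 -3.49723377  0.80691266] [-0.45544444 -0.31343643  0.04592366] 0.012890490605833351
```

View pics/w9.png

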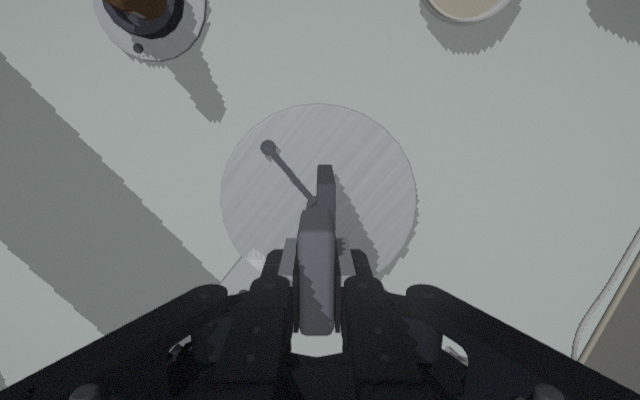

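View pics/s9.png

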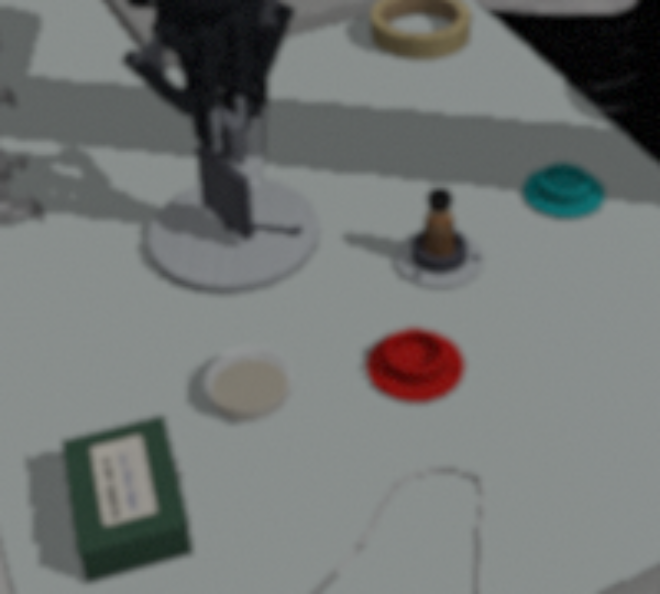

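The wrist view shows the pointer from its tip at (268,147) to its root at about (313,202), aimed towards the vial at upper left. I'll quantify how well the pointer lines up with the vial from both cameras.

```bash
python3 - <<'E'
from h import *
import pickle
o=pickle.load(open("pics/w9.pkl","rb"));d=np.load("pics/w9.npy");P=pts(d,"wrist",o)
print("tip",P[145:150,266:271,2].round(4).mean(),P[147,268],"mid",P[175,290])
im=cv2.imread("pics/w9.png");g=cv2.cvtColor(im,cv2.COLOR_BGR2GRAY).astype(int)
# pointer dark pixels
m=np.zeros_like(g,bool);m[135:203,258:318]=g[135:203,258:318]<110
n,l,s,c=cv2.connectedComponentsWithStats(m.astype(np.uint8));k=l[147,268];v,u=np.nonzero(l==k);print(len(u),u.min(),u.max(),v.min(),v.max())
z=.0135
W=np.array([ray("wrist",a,b,z,o)[:2] for a,b in zip(u,v)])
body=W[(v>158)&(v<195)];f=cv2.fitLine((body*1000).astype(np.float32),cv2.DIST_HUBER,0,.01,.01).ravel()
print("line dir",np.degrees(np.arctan2(f[1],f[0])),f[2:]/1000)
tip=W[(v<156)].mean(0);print("tip",tip)
pd=f[:2]*np.sign(-f[0]);p0=f[2:]/1000
print("point dir",np.degrees(np.arctan2(pd[1],pd[0])))
for vial in((.4894,.1439),(.4894,.145),(.4894,.146)):
    q=np.array(vial)-p0;print(vial,"lateral miss of line mm",1000*(pd[0]*q[1]-pd[1]*q[0]))
# seat seen in this image
S=P[(np.hypot(P[...,0]-.489,P[...,1]-.145)<.04)&(P[...,2]>.0145)&(P[...,2]<.019)];print(len(S),S.min(0),S.max(0))
for ax in((.6488,.1284),(.6491,.1278),(.6484,.130)):
    t=tip-ax;print(ax,np.hypot(*t),np.degrees(np.arctan2(t[1],t[0])))
# side view
d2=np.load("pics/s9.npy");P2=pts(d2,"side")
im2=cv2.imread("pics/s9.png");cv2.imwrite("pics/s9c.png",cv2.resize(im2[120:320,120:520],None,fx=2,fy=2))
tp=(200+298/3.3,160+230/3.3);rt=(200+252/3.3,160+227/3.3)
a=ray("side",*tp,z)[:2];b=ray("side",*rt,z)[:2];print("side tip,root",a,b,np.degrees(np.arctan2(*(a-b)[::-1])))
t=a-np.array([.6483,.1318]);print(np.hypot(*t),np.degrees(np.arctan2(t[1],t[0])), "want",np.degrees(np.arctan2(.146-.1318,.4894-.6483)))
E
```

```text
tip 0.01548 [0.59967239 0.13378244 0.01541967] mid [0.62176962 0.13095427 0.01555467]
654 260 317 140 202
line dir -2.4031336 [0.6236744  0.13097586]
tip [0.60044139 0.13318698]
point dir 177.59686
(0.4894, 0.1439) lateral miss of line mm -7.282610804198321
(0.4894, 0.145) lateral miss of line mm -8.381643391011284
(0.4894, 0.146) lateral miss of line mm -9.380763924477623
1033 [0.47726789 0.12290686 0.01452586] [0.51121848 0.15706337 0.01899214]
(0.6488, 0.1284) 0.048594957776124596 174.34675879356823
(0.6491, 0.1278) 0.048955892959513185 173.6825328897476
(0.6484, 0.13) 0.04806438093820299 176.1981345656998
side tip,root [0.59744707 0.13354615] [0.63326162 0.13235716] 178.09857124612805
0.050882895771215665 178.03339680661725 want 174.89336320600273
```

View pics/s9c.png

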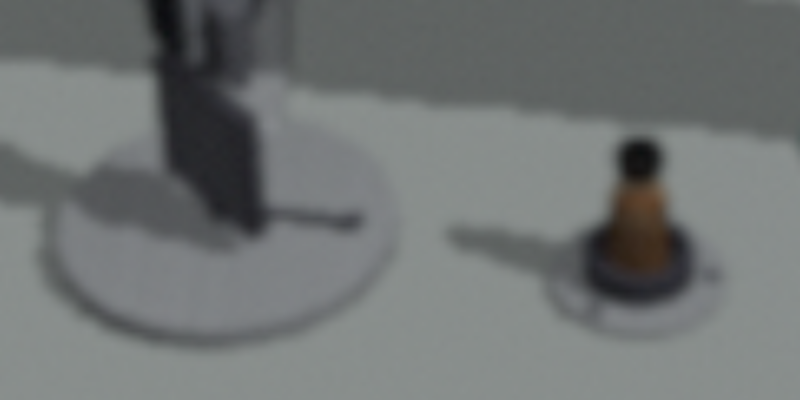

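```bash
python3 - <<'E'
import cv2
im=cv2.imread("pics/w9.png");cv2.imwrite("pics/w9c.png",cv2.resize(im[130:220,250:350],None,fx=6,fy=6,interpolation=cv2.INTER_CUBIC))
E
```

```text
(no output)
```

View pics/w9c.png

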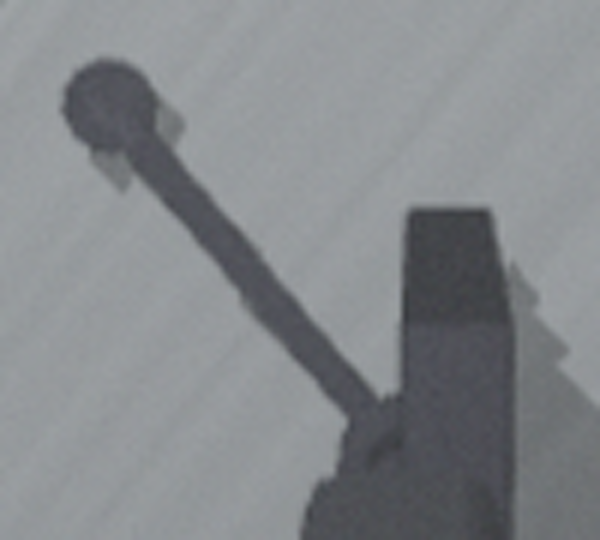

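```bash
python3 - <<'E'
from h import *
import pickle
o=pickle.load(open("pics/w9.pkl","rb"));d=np.load("pics/w9.npy");P=pts(d,"wrist",o)
f=lambda X,Y:((X+.5)/6-.5+250,(Y+.5)/6-.5+130)
z=.0155
a=ray("wrist",*f(110,103),z,o)[:2]
for X,Y in((358,390),(300,323),(234,246)):
    b=ray("wrist",*f(X,Y),z,o)[:2];D=a-b;D/=np.hypot(*D);q=np.array([.4894,.1439])-a
    print(b,np.degrees(np.arctan2(D[1],D[0])),"miss",1000*(D[0]*q[1]-D[1]*q[0]))
print("tip",a)
# edge-based: threshold mask subpixel along rows 158..192
g=cv2.GaussianBlur(cv2.cvtColor(cv2.imread("pics/w9.png"),cv2.COLOR_BGR2GRAY),(3,3),0).astype(float)
pp=[]
for v in range(156,193):
    uc=268+(v-147.2)*(41.4/47.8)
    us=np.arange(int(uc)-9,int(uc)+10);w=np.clip(125-g[v,us],0,None)
    w[abs(us-uc)>7]=0
    pp.append(((us*w).sum()/w.sum(),v))
pp=np.array(pp);W=np.array([ray("wrist",u,v,z,o)[:2] for u,v in pp])
l=cv2.fitLine((W*1000).astype(np.float32),cv2.DIST_HUBER,0,.01,.01).ravel();print(np.degrees(np.arctan2(-l[1],-l[0])),pp[::6].round(1).tolist())
# seat centre from this image: flange/cup points
S=P[(np.hypot(P[...,0]-.489,P[...,1]-.145)<.042)]
for z0,z1 in((.0145,.019),(.002,.007)):
    C=S[(S[:,2]>z0)&(S[:,2]<z1)];print(len(C),C.min(0),C.max(0))
cv2.imwrite("pics/w9d.png",cv2.resize(cv2.imread("pics/w9.png")[0:160,60:340],None,fx=2.8,fy=2.8,interpolation=cv2.INTER_CUBIC))
E
```

```text
[0.63952789 0.13066859] 175.41905965088858 miss -1.1988229900563048
[0.62992885 0.13142906] 175.4028714453437 miss -1.1675802439484966
[0.6191401  0.13233752] 175.52182238785 miss -1.3971496224659923
tip [0.59952996 0.13387336]
174.47421 [[274.3, 156.0], [280.0, 162.0], [285.3, 168.0], [290.1, 174.0], [294.9, 180.0], [300.1, 186.0], [305.4, 192.0]]
1033 [0.47726789 0.12290686 0.01452586] [0.51121848 0.15706337 0.01899214]
3259 [0.46275725 0.10301402 0.00201313] [0.52958654 0.17298417 0.00699285]
```

View pics/w9d.png

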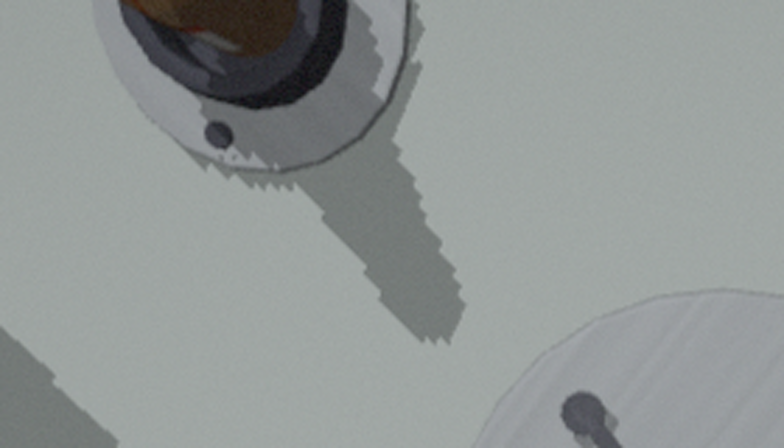

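```bash
python3 - <<'E'
from h import *
import pickle
from scipy.optimize import least_squares
o=pickle.load(open("pics/w9.pkl","rb"));d=np.load("pics/w9.npy");P=pts(d,"wrist",o)
def edge(P,c,lo,hi,R,w,fixed):
    h=np.hypot(P[...,0]-c[0],P[...,1]-c[1]);G=P[(h<R*1.12)&(P[...,2]>lo)&(P[...,2]<hi)]
    a=np.arctan2(G[:,1]-c[1],G[:,0]-c[0]);r=np.hypot(G[:,0]-c[0],G[:,1]-c[1]);E=[]
    for k in np.arange(-np.pi,np.pi,.06):
        m=(a>=k)&(a<k+.06)
        if m.sum()>5:
            i=np.argsort(r[m])[-2]
            if r[m][i]>R*.93:E.append(G[m][i,:2])
    E=np.array(E);s=least_squares(lambda p:np.hypot(E[:,0]-p[0],E[:,1]-p[1])-R,c,loss="soft_l1",f_scale=.001);return s.x,len(E)
ax,n=edge(P,(.649,.129),.0075,.0125,.066,0,1);st,m=edge(P,(.4894,.144),.0025,.006,.034,0,1)
print("w9 disc",ax,n,"flange",st,m)
tip=np.array([.59953,.13387]);an=lambda v:np.degrees(np.arctan2(v[1],v[0]))
print("axis->tip",an(tip-ax),np.hypot(*(tip-ax)),"axis->seat",an(st-ax))
for f in("side0","s6","s9"):
    Q=pts(np.load(f"pics/{f}.npy"),"side");a2,n=edge(Q,(.6483,.1315),.007,.0125,.066,0,1);s2,m=edge(Q,(.4894,.146),.0025,.006,.034,0,1);print(f,a2,n,s2,m,an(s2-a2))
# side collinearity, raw image
im2,_=bot.camera("side");g=cv2.cvtColor(im2,cv2.COLOR_RGB2GRAY).astype(float)
w=np.clip(100-g[224:235,284:297],0,None);print(g[226:234,276:297].astype(int))
E
```

```text
w9 disc [0.64951379 0.12825637] 84 flange [0.48938959 0.14457612] 53
axis->tip 173.59201868612175 0.05029803136656476 axis->seat 174.18054719939647Traceback (most recent call last):
  File "<stdin>", line 19, in <module>
  File "<stdin>", line 13, in edge
    return func(*args, **kwargs)
    vector_fun = VectorFunction(
        fun_wrapped,
    ...<6 lines>...
        workers=workers
    )
    self._update_fun()
    ~~~~~~~~~~~~~~~~^^
    self.f = self.fun_wrapped(xp_copy(self.x))
             ~~~~~~~~~~~~~~~~^^^^^^^^^^^^^^^^^
    return np.atleast_1d(self.fun(x))
                         ~~~~~~~~^^^
    return self.f(x, *self.args, **self.kwargs)
           ~~~~~~^^^^^^^^^^^^^^^^^^^^^^^^^^^^^^
  File "<stdin>", line 13, in <lambda>
IndexError: too many indices for array: array is 1-dimensional, but 2 were indexed
```

```bash
python3 - <<'E'
from h import *
im2,d2=bot.camera("side");cv2.imwrite("pics/s10.png",cv2.resize(im2[205:255,240:350,::-1],None,fx=7,fy=7,interpolation=cv2.INTER_CUBIC))
f=lambda p:((p-[240,205]+.5)*7-.5).round(1)
print("axis",f(proj("side",[.6483,.1318,.0155])),"expected tip",f(proj("side",np.array([.6483,.1318,.0155])+.0505*np.array([np.cos(np.radians(174.7)),np.sin(np.radians(174.7)),0]))),"tip at 178",f(proj("side",np.array([.6483,.1318,.0155])+.0505*np.array([np.cos(np.radians(178)),np.sin(np.radians(178)),0]))))
P=pts(d2,"side");V=P[(np.hypot(P[...,0]-.4894,P[...,1]-.146)<.016)&(P[...,2]>.05)];print("cap",V.min(0),V.max(0))
o=bot.get_obs();R=Ro.from_quat(o["tool_rot"]).as_matrix();print(o["clock"],o["eef_pos"],np.degrees(np.arctan2(R[1,2],R[0,2])),o["ft_force"],o["joint_vel"].round(3))
a=np.load("pics/side0.npy")
for n,(u0,u1,v0,v1) in dict(petri=(258,292,262,290),case=(215,262,285,335),tape=(310,345,155,180)).items():
    print(n,np.median(abs(a[v0:v1,u0:u1]-d2[v0:v1,u0:u1])))
E
```

```text
axis [216.4 162.5] expected tip [352.1 176.7] tip at 178 [353.8 171.6]
cap [0.47386612 0.13523334 0.05057602] [0.5043219  0.15545176 0.52995441]
12.2833 [0.64915305 0.12780191 0.09123525] 45.57035226589384 [ 0.40608372 -4.20678045  0.92783464] [ 0.001  0.002  0.001  0.    -0.001  0.004]
petri 0.0013318062
case 0.0011617839
tape 0.0022586584
```

View pics/s10.png

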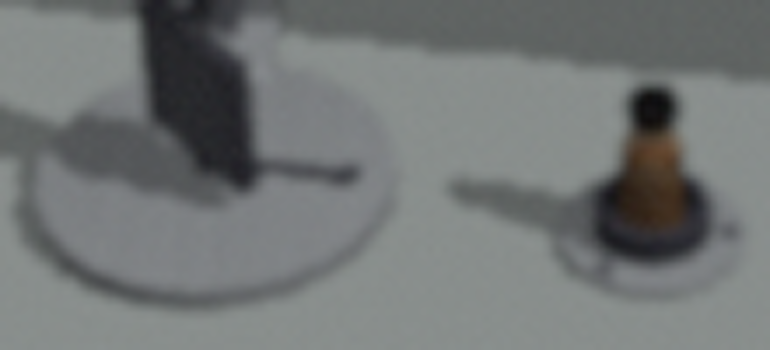

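In this side crop the pointer tip is at (348,174), within half a raw pixel of where it would be for exact alignment. The wrist estimates scatter ±0.7° around the vial's direction. The arm is still, forces are low and the bystanders have not moved. Handing in.

```bash
python3 -c "
from workcell import bot
print(bot.job_done())"
```

```text
the job is handed in; nothing more can be done
None
```

The brown vial stands upright in the grey seat with the gripper off it. The mirror is held about 51° clockwise from rest, with its pointer aimed at the vial. I handed the job in at about 12.3 s, with the arm still gripping the mirror.

**Pointer aim:** the vial lies at about 174.2–174.8° from the mirror's axis.
- **Wrist camera and gripper angle:** these put the pointer at 173.6–175.4°. The estimates disagree by up to about 1°, which is roughly 1–3 mm at the vial.
- **Side camera:** its picture is blurrier. A first reading gave about 178°. A second, compared with where the pointer tip should appear, gave about 176.4°, less than half a pixel from exact.

**Vial:** its cap top is 63 mm above the bench, as expected for a seated vial, and it is within a millimetre or so of the seat's centre.

**Forces and bystanders:** the highest force I read was 5.7 N as the vial touched the seat, and it was about 4 N at the mirror when I handed in. The petri dish, slide case and tape show no movement beyond camera noise (1–2 mm).

One move call was refused because a row lacked its twist value; the arm did not move, and I resent it complete.

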